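Flange plate from barbed hook to cylinder nose

TASK

Take the flange plate off the barbed hook - it only comes off if you raise it, tilt its top back towards the hook's post and work the hole up over the upturned barb - and slip it over the rod of the pneumatic cylinder, right back onto the nose against the cylinder's end cap. Leave it hanging there upright and still, and leave the bottle, the cup and the spanner where they are.

Things in the scene. Friction and masses are not known exactly. Their poses are not given: they have to be found in the camera images.
- hook_stand: Fixed stand: dark foot, grey post, thin round steel hook. Origin on the bench; x is the level direction the hook points in (roughly to the robot's left), z up. The post is at x = -45 mm (14 mm thick, 30 wide, top at z = 188); from it the level bar (6 mm diameter) runs along +x at y = 0, z = 180 mm to the bend at x = 55 mm.
- hook_bend (a point): Bar's axis at the bend (x = 55, y = 0, z = 180 mm in the hook stand's frame; same axes). Here the bar turns up steeply, 80 degrees above level and still leaning to +x, into the barb: 6 mm round, 30 mm high.
- hook_tip (a point): Centre of the 8 mm ball at the barb's top, 30 mm above and 5 mm beyond the bend. Same axes as the hook stand.
- flange_center (a point): Centre of the loose steel flange plate: 10 mm thick (x, its normal), 54 wide (y), 80 high (z), round 26 mm hole through its centre. 0.2-0.35 kg. Starts hanging upright, square across the level bar, hole centre 10 mm below the bar's axis. Pinch its side edges (54 apart) from above, higher than the hole. Level, the hole cannot pass the barb; with the top tilted 30-45 deg back to the post it can.
- cylinder: Fixed pneumatic cylinder level in a grey cradle. Origin on the bench; x is where the rod points (roughly to the robot's left), z up. Its axis is at y = 0, z = 85 mm. Front end cap 42 x 42 mm, face at x = 60; from it stands the six-sided nose, flat on top, 18 mm across corners, 18 long (to x = 78; last 3 mm stepped to 14), then the 10 mm diameter rod to x = 100. Beyond the face all is free.
- cap_face (a point): Centre of the front end cap's face, on the axis (x = 60, y = 0, z = 85 mm in the cylinder's frame; same axes). A plate hanging on the nose flat against the cap has its centre 5 mm in front of this point and 4 mm below it.
- bottle_center (a point): Middle of a loose white oil bottle with black cap, 60 mm diameter, 160 mm high. Leave alone.
- cup_center (a point): Middle of a loose open steel cup, 64 mm diameter, 75 mm high. Leave alone.
- spanner: A loose 160 mm spanner lying on the bench, along its x axis. Leave alone.
Not all that is in view belongs to the job. What is shaped like the hook_stand but green is not meant.

How it is judged:
By the outcome, as a careful person would: the job done as asked, in the order asked, and still so for the second after the job is handed in, with the robot touching nothing.
It also fails if it takes over 54 s, if anything falls off the work surface, if the arm or the gripper's body presses on something with over 40 N, if the wrist force passes 120 N, or if a joint passes its speed limit or range.

ROBOT

A 6-joint arm with a two-finger parallel gripper is mounted at the origin on the work surface. World frame = base frame: x ahead of the robot, y to its left, z up, the work surface at z = 0. Lengths are in m, angles in degrees, forces in N, time in s.
With the tool pointing down it reaches from about 0.4 to 0.825 m from the base axis. Payload 7 kg.
Tool frame: the origin (TCP) lies at the very end of the fingers, on their centre line; the grasp point (between the pads) lies 19 mm behind it (r.hold_point_z is the distance from the TCP to the grasp point, in m); x points along the fingers, y is the direction in which the jaws open and shut, and the axes are right-handed (so a half turn about x gives the same grasp; the last joint's range is limited). The gripper opens to 88 mm and grips with 3 to 60 N. Pads are 19 mm wide; open, the fingers measure 130 mm over their backs; the gripper's body (78 mm by 193 mm) begins 47 mm behind the grasp point.
Start: joints at [-51.274, 20.546, 0.682, 0, -70.136, -16.507], TCP at [0.255, -0.625, 0.227] pointing down, gripper open.
Joint ranges: [-176.03, 176.03], [-82.01, 121.73], [-58.28, 71.71], [-173.87, 95.51], [-174.79, -0.11], [-173.66, 173.66]. Speed limits (degrees/s): [136.94, 136.94, 172.46, 180, 180, 180].

INTERFACE

Orientations are given as [roll, pitch, yaw] about the fixed x, y, z axes, in that order (R = Rz(yaw) Ry(pitch) Rx(roll)).
In Python, from plant import r gives the robot as it stands. The module is installed in compiled form; this text tells all that it offers.
- The arm moves only by the shell command python3 -m creep 'ROWS' [FORCE]. ROWS is JSON, a list of rows, each a list of 7 numbers: the turn, a rotation vector about the tool's x, y, z in rad, then the shift along the tool's x, y, z in cm, then the opening in per cent of the stroke, from 0 (shut) to 100 (fully open). In form: [[rx, ry, rz, x, y, z, fingers], ...]. A call has 1 to 8 rows; each row shifts and turns the commanded pose from where the row before left it, along the tool's axes as they then stand; what a row does not reach is not made up. A row lasts 1/10 s, in which the tool goes at most 50 mm and 8.59 degrees, less where a joint would pass 70% of its speed; a pose out of reach is approached as far as the arm can. A call is refused whole if a number of a shift passes 5 or a number of a turn 0.15, either way. A call with a gripper value outside its range is refused whole. The fingers move at their own pace and stop on an object; FORCE is the grip in N (left out, the last holds). Time passes only in rows, so rows that do not move let the fingers close. It gives the time, the measured TCP pose, the force and the opening at its end, in the units of the state.
- r.get_state(): the state, without advancing time (a new reading comes with each control period).
- r.capture(name): name is "scene" or "side" or "wrist"; returns (picture, depth): 420x560x3 uint8, blue, green, red; 420x560 float32, m along the optical axis (not along the pixel's ray), 0 where there is no reading.
- r.camera_info(name): a dict with "fovy" (degrees; the focal length in pixels is half the picture's height over the tangent of half this angle, whatever the lens; pixels are square), "cx", "cy" (the principal point, pixels), "dist_coeffs" ([k1, k2, p1, p2, k3] as OpenCV has them; the pictures are not rectified), "camera_from_world" (4x4, takes a point from world to camera coordinates). Camera axes: x right, y down, z forward; pixel columns grow to the right and rows downward; lengths in m; the calibration is good to about 2 mm. A picture is of the moment at which its call begins: read the wrist's pose just before it. camera_info takes no time and is no camera call; for the wrist camera it gives the pose at the moment of the call.
- r.close_job(): hands the job in, once; it reports no verdict.
Trained networks look in the newest picture that a camera, given by its name, has taken for a name from the list of things; names that differ only in an ending like _2 or _b are one class to them, and where a whole thing is asked for, a point or a joint stands for the part that bears it (a point fixed in the world has none). Each returns a list of dicts, best first, with "score" (0 to 1); they miss things now and then, are a little off and sometimes report something else, mostly with a low value. They report only what shows in the picture. A call takes as long as a camera call. They do not tell look-alikes from the thing itself.
- r.look_for(query, camera): "rect" ([left, top, right, bottom] in pixels, round what is visible of it).
- r.masks_of(query, camera): "pixels" (420x560 bool, what is visible of it) and "rect" ([left, top, right, bottom] in pixels, round what is visible of it).
The state is a dict: "time_s": time; "joints": joint angles; "qd": joint speeds; "joint_torque": joint torques, N m; "tcp_pos": TCP position; "eef_rot": TCP orientation; "contact_force": force on the tool from outside, world axes, zero at the start; "moment": the same for the moment, N m; "gripper_width": finger opening in m.
Only numpy, scipy, OpenCV 4.12 (cv2) and the standard library are available. Lean on these libraries where they do the work, as an engineer would, in place of code of your own. Each camera call takes 0.05 s, during which the arm holds its last target. There are 200 camera calls.

## Working session

There is one attempt and no reset: what is moved stays moved. The work goes in short steps, Python scripts to look and compute and a shell command to move; the robot and the scene stay as the last step left them, time stands still between calls to the robot, and variables do not carry over. Pictures are saved under pics/ and viewed, about 8 in all and at most 12, crops included, and the job is handed in when it is done.

```bash
mkdir -p pics; cat > h.py <<'E'
import numpy as np, cv2
from plant import r
from scipy.spatial.transform import Rotation as R
def cam(n):
    i=r.camera_info(n); f=210/np.tan(np.radians(i["fovy"]/2))
    K=np.array([[f,0,i["cx"]],[0,f,i["cy"]],[0,0,1.]])
    return K,np.array(i["dist_coeffs"],float),np.array(i["camera_from_world"])
def cloud(depth,c):
    K,d,T=c
    v,u=np.mgrid[0:420,0:560]
    p=cv2.undistortPoints(np.stack([u,v],-1).reshape(-1,1,2).astype(float),K,d).reshape(420,560,2)
    P=np.dstack([p*depth[...,None],depth])
    W=(P-T[:3,3])@T[:3,:3]
    W[depth<=0]=np.nan
    return W
def proj(X,c):
    K,d,T=c
    return cv2.projectPoints(np.atleast_2d(X).astype(float),cv2.Rodrigues(T[:3,:3])[0],T[:3,3],K,d)[0].reshape(-1,2)
def snap(n):
    c=cam(n); im,de=r.capture(n); return im,de,c,cloud(de,c)
E
python3 - <<'E'
from h import *
import pickle
for n in("scene","side"):
    im,de,c,W=snap(n); cv2.imwrite(f"pics/{n}0.png",im); np.savez(f"{n}0.npz",im=im,de=de,W=W)
    print(n,c[2].round(3).tolist(),c[0][0,0])
    for q in("hook_stand","flange_center","cylinder","bottle_center","cup_center","spanner"):
        for m in r.masks_of(q,n)[:3]:
            w=W[m["pixels"]]; print(q,round(m["score"],2),np.round(m["rect"]),np.nanmedian(w,0).round(3),np.nanmin(w,0).round(3),np.nanmax(w,0).round(3))
print(r.get_state())
E
```

```text
scene [[0.816, 0.578, 0.007, -0.438], [0.48, -0.672, -0.564, -0.191], [-0.321, 0.464, -0.826, 1.138], [0.0, 0.0, 0.0, 1.0]] 431.68942261214954
hook_stand 0.68 [ 92. 191. 153. 304.] [ 0.347 -0.27   0.013] [ 0.185 -0.312 -0.001] [ 0.395 -0.165  0.215]
hook_stand 0.61 [168. 240. 236. 356.] [ 0.53  -0.26   0.013] [ 0.413 -0.305 -0.004] [ 0.58  -0.085  0.216]
flange_center 0.62 [194. 249. 220. 292.] [ 0.541 -0.211  0.197] [ 0.406 -0.221 -0.002] [ 0.562 -0.127  0.214]
bottle_center 0.25 [379. 163. 413. 205.] [0.681 0.244 0.053] [0.651 0.22  0.002] [0.712 0.285 0.079]
cup_center 0.69 [381. 161. 414. 202.] [0.681 0.245 0.051] [ 0.633  0.22  -0.001] [0.712 0.348 0.079]
spanner 0.97 [216. 340. 239. 420.] [ 0.629 -0.304  0.008] [ 0.578 -0.373 -0.002] [ 0.678 -0.241  0.013]
side [[-0.969, -0.247, 0.011, 0.528], [-0.155, 0.571, -0.806, 0.206], [0.193, -0.782, -0.592, 1.13], [0.0, 0.0, 0.0, 1.0]] 474.6951079039673
hook_stand 0.97 [346. 146. 390. 215.] [ 0.334 -0.261  0.018] [ 0.273 -0.629 -0.003] [ 0.397 -0.16   0.214]
hook_stand 0.61 [286. 140. 330. 207.] [ 0.513 -0.25   0.015] [ 0.457 -0.323 -0.
[... 608 characters left out ...]
0.585 -0.386 -0.001] [ 0.682 -0.239  0.012]
{'time_s': 0.7, 'joints': array([-5.12744257e+01,  2.05440718e+01,  6.82369489e-01,  7.21249043e-04,
       -7.01352022e+01, -1.65079131e+01]), 'qd': array([ 0.06143305,  0.00727564,  0.06168369, -0.11010112, -0.02442437,
       -0.07293964]), 'joint_torque': array([ 1.07616826e-03, -5.82155800e+01,  2.93246698e+01,  7.00111091e+00,
        1.25720009e-02, -2.31851914e-05]), 'tcp_pos': array([ 0.2552224 , -0.62487565,  0.22659249]), 'eef_rot': array([-85.85232741,  89.99683101, -63.63442112]), 'contact_force': array([0.25534359, 0.17920433, 0.01979171]), 'moment': array([ 0.01569665,  0.03791986, -0.02995724]), 'gripper_width': 0.08748379451306008}
```

View pics/scene0.png

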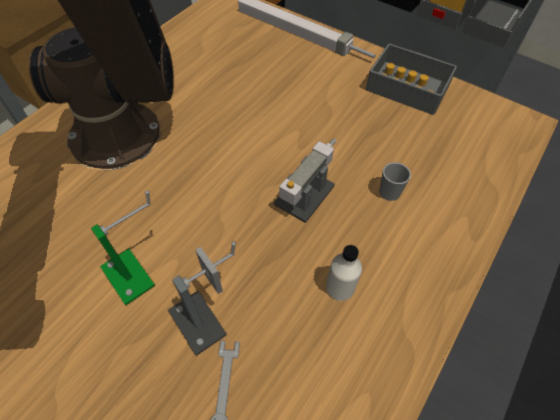

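```bash
python3 - <<'E'
import cv2
im=cv2.imread("pics/side0.png")[120:330,150:430]
cv2.imwrite("pics/side0c.png",cv2.resize(im,(800,600),interpolation=cv2.INTER_CUBIC))
E
```

```text
(no output)
```

View pics/side0c.png

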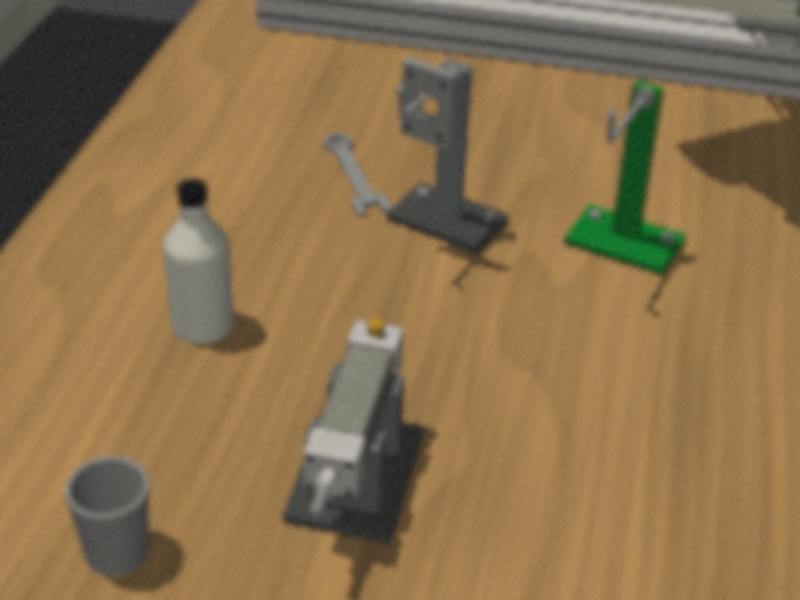

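The grey stand (scene px 200,300) carries the plate (208,270). Its look-alike is the green stand (125,275). The cylinder to use is at (307,180), with its rod tip at about (333,143). The big cylinder at (290,25) is background. The side crop confirms that the plate hangs on the grey hook and that the bottle, cup and spanner are separate. Next I'll fit poses from the clouds.

```bash
python3 - <<'E'
from h import *
for n in("scene","side"):
    W=np.load(n+"0.npz")["W"]; 
    def box(a,b): 
        m=np.all((W>a)&(W<b),-1); return W[m]
    P=box([.45,-.33,.13],[.62,-.08,.26]); print(n,"hook hi",len(P))
    for z0 in np.arange(.13,.24,.01):
        q=P[(P[:,2]>z0)&(P[:,2]<=z0+.01)]
        if len(q): print(round(z0,2),len(q),q.min(0).round(3),q.max(0).round(3),q.mean(0).round(3))
    F=box([.4,-.4,.008],[.64,-.1,.02])
    if len(F)>20: print("foot",len(F),cv2.minAreaRect((F[:,:2]*1000).astype(np.float32)))
    C=box([.42,.0,.095],[.6,.2,.13]); print("cyl top",len(C),cv2.minAreaRect((C[:,:2]*1000).astype(np.float32)))
    C=box([.42,.0,.06],[.62,.3,.13]); print("cyl",len(C),C.min(0),C.max(0),cv2.minAreaRect((C[:,:2]*1000).astype(np.float32)))
    C=box([.42,.0,.008],[.62,.3,.02]); print("cyl foot",len(C),cv2.minAreaRect((C[:,:2]*1000).astype(np.float32)))
T=np.linalg.inv(cam("wrist")[2]); s=r.get_state(); Rt=R.from_euler('xyz',s["eef_rot"],degrees=True).as_matrix()
print(Rt.round(3)); print("cam in tool",(Rt.T@T[:3,:3]).round(3),Rt.T@(T[:3,3]-s["tcp_pos"]),cam("wrist")[0][0,0])
E
```

```text
scene hook hi 1021
0.13 50 [ 0.507 -0.268  0.13 ] [ 0.562 -0.206  0.14 ] [ 0.539 -0.237  0.135]
0.14 63 [ 0.506 -0.268  0.14 ] [ 0.562 -0.203  0.15 ] [ 0.54  -0.235  0.145]
0.15 66 [ 0.505 -0.268  0.15 ] [ 0.562 -0.204  0.16 ] [ 0.537 -0.231  0.155]
0.16 63 [ 0.503 -0.269  0.16 ] [ 0.563 -0.203  0.17 ] [ 0.537 -0.238  0.164]
0.17 63 [ 0.51  -0.269  0.17 ] [ 0.563 -0.172  0.18 ] [ 0.539 -0.235  0.175]
0.18 385 [ 0.504 -0.269  0.18 ] [ 0.563 -0.162  0.19 ] [ 0.53  -0.231  0.185]
0.19 71 [ 0.508 -0.266  0.19 ] [ 0.563 -0.161  0.2  ] [ 0.54  -0.214  0.194]
0.2 111 [ 0.509 -0.221  0.201] [ 0.562 -0.158  0.21 ] [ 0.541 -0.205  0.207]
0.21 149 [ 0.509 -0.22   0.21 ] [ 0.561 -0.156  0.216] [ 0.538 -0.202  0.211]
foot 1880 ((559.9991455078125, -265.24908447265625), (78.68914031982422, 192.7522430419922), 71.65068054199219)
cyl top 1077 ((519.0392456054688, 123.0977554321289), (42.47309875488281, 153.70265197753906), 0.4242151975631714)
cyl 1678 [0.48917108 0.04557904 0.06000545] [0.54969922 0.24699028 0.11957683] ((519.3525390625, 146.3112030029297), (60.10041809082031, 201.34326171875), 0.36
[... 877 characters left out ...]
16021728515625), (80.90812683105469, 190.67881774902344), 75.24697875976562)
cyl top 819 ((519.0012817382812, 123.68099975585938), (42.42940902709961, 152.42901611328125), 0.1506565660238266)
cyl 1458 [0.48843762 0.04743153 0.06015638] [0.54963666 0.24755301 0.12075058] ((518.7293090820312, 147.5963897705078), (60.535789489746094, 200.00611877441406), 0.685460090637207)
cyl foot 630 ((518.925048828125, 125.8881607055664), (90.25308227539062, 133.7722930908203), 0.2636798024177551)
[[ 0.    -0.378  0.926]
 [-0.     0.926  0.378]
 [-1.    -0.     0.   ]]
cam in tool [[-0.    -0.257  0.966]
 [ 1.    -0.001  0.   ]
 [ 0.001  0.966  0.257]] [-0.15744614 -0.00102971 -0.06823177] 369.83756679483986
```

```bash
python3 - <<'E'
from h import *
A=[]
for n in("scene","side"):
    W=np.load(n+"0.npz")["W"].reshape(-1,3)
    P=W[np.all((W>[.45,-.33,.13])&(W<[.62,-.08,.26]),-1)]
    pl=P[(P[:,2]>.194)&(P[:,1]<-.18)]; print(n,"plate",cv2.minAreaRect((pl[:,:2]*1000).astype(np.float32)))
    lo=P[(P[:,2]<.17)&(P[:,1]>-.225)&(P[:,1]<-.19)]; b=np.polyfit(lo[:,0],lo[:,1],1); print("face slope deg",np.degrees(np.arctan(b[0])))
    ba=P[(P[:,1]>-.18)]; 
    for z in (.172,.18,.19,.2,.205,.21): 
        q=ba[(ba[:,2]>z)&(ba[:,2]<z+.008)]; print(z,len(q),q.mean(0).round(4) if len(q) else '')
    F=W[np.all((W>[.46,-.33,.006])&(W<[.6,-.2,.02]),-1)]; F=F[~((F[:,0]>.575)&(F[:,1]<-.24))]
    print("foot",cv2.minAreaRect((F[:,:2]*1000).astype(np.float32)))
    po=P[(P[:,2]>.184)&(P[:,1]<-.235)]; print("post top",len(po),po.mean(0),cv2.minAreaRect((po[:,:2]*1000).astype(np.float32)))
    po=P[(P[:,2]<.18)&(P[:,1]<-.235)]; print("post",len(po),cv2.minAreaRect((po[:,:2]*1000).astype(np.float32)))
E
```

```text
scene plate ((535.8828125, -207.3067626953125), (10.599191665649414, 55.51319885253906), 71.03395080566406)
face slope deg -12.656711579046668
0.172 1 [ 0.5499 -0.1723  0.1797]
0.18 38 [ 0.5485 -0.1713  0.1831]
0.19 8 [ 0.5526 -0.1626  0.1945]
0.2 10 [ 0.5531 -0.1604  0.2039]
0.205 14 [ 0.5533 -0.1594  0.2101]
0.21 18 [ 0.5529 -0.1587  0.2131]
foot ((519.3831787109375, -257.03125), (68.51119995117188, 110.51007080078125), 71.7695083618164)
post top 192 [ 0.52016554 -0.25626226  0.18809621] ((520.7210693359375, -257.1455078125), (29.55634880065918, 29.947776794433594), 34.241355895996094)
post 134 ((522.16650390625, -259.8645935058594), (29.088871002197266, 23.417842864990234), 39.83647918701172)
side plate ((534.9797973632812, -206.81968688964844), (19.00865936279297, 56.4144172668457), 68.68549346923828)
face slope deg -16.508082847810275
0.172 2 [ 0.545  -0.1756  0.1791]
0.18 10 [ 0.5473 -0.1672  0.1842]
0.19 6 [ 0.5511 -0.1584  0.1941]
0.2 6 [ 0.5516 -0.1579  0.2024]
0.205 6 [ 0.5513 -0.1575  0.2097]
0.21 4 [ 0.5522 -0.1553  0.2137]
foot ((517.6287231445312, -255.47296142578125), (78.03004455566406, 109.76087951660156), 72.4393310546875)
post top 41 [ 0.518054   -0.25386385  0.18833875] ((519.8146362304688, -252.9656982421875), (20.796777725219727, 30.85645294189453), 60.71807098388672)
post 82 ((510.02178955078125, -252.78622436523438), (17.555742263793945, 12.543590545654297), 78.58851623535156)
```

```bash
python3 -m creep '[[0,0,0,-3.75,0,0,100],[0,0,0,-3.75,0,0,100],[0,0,0,0,2.34,3.48,100],[0,0,0,0,2.34,3.48,100],[0,0,0,0,2.34,3.48,100],[0,0,0,0,2.34,3.48,100],[0,0,0,0,2.34,3.48,100],[0,0,0,0,2.34,3.48,100]]' && python3 -m creep '[[0,0,0,0,2.34,3.48,100],[0,0,0,0,2.34,3.48,100],[0,0,0,0,2.34,3.48,100],[0,0,0,0,2.34,3.48,100],[0,0,0,0,2.34,3.48,100],[0,0,0,0,2.34,3.48,100]]' && python3 -m creep '[[-0.144,0,0,0,0,0,100],[-0.144,0,0,0,0,0,100],[-0.144,0,0,0,0,0,100],[-0.144,0,0,0,0,0,100],[-0.144,0,0,0,0,0,100],[-0.144,0,0,0,0,0,100],[0,0,0,0,0,0,100]]'
cat >> h.py <<'E'
HY=np.radians(71.7); D=np.array([np.cos(HY),np.sin(HY),0]); O=np.array([.5337,-.2150,0])
def toolpose():
    s=r.get_state(); return s,R.from_euler('xyz',s["eef_rot"],degrees=True).as_matrix(),np.array(s["tcp_pos"])
def tgt(heading,tilt=0):
    "tool rotation: x down, z along heading; tilt: plate's top back (toward -heading)"
    h=np.radians(heading); z=np.array([np.cos(h),np.sin(h),0]); x=np.array([0,0,-1.]); t=np.radians(tilt)
    xx=np.cos(t)*x+np.sin(t)*z; zz=np.cos(t)*z-np.sin(t)*x
    return np.column_stack([xx,np.cross(zz,xx),zz])
def delta(p,Rg):
    s,Rt,t=toolpose(); print("shift cm",(Rt.T@(p-t)*100).round(2),"turn rad",R.from_matrix(Rt.T@Rg).as_rotvec().round(3))
E
python3 - <<'E'
from h import *
s,Rt,t=toolpose(); print(t,Rt.round(3),s["joints"].round(1),s["contact_force"])
im,de,c,W=snap("wrist"); np.savez("wrist1.npz",im=im,de=de,W=W)
for x in np.arange(-45,56,20): 
    cv2.circle(im,tuple(int(v) for v in proj(O+D*x/1000+[0,0,.18],c)[0]),2,(0,0,255),-1)
cv2.circle(im,tuple(int(v) for v in proj(O+D*.06+[0,0,.21],c)[0]),4,(0,255,0),1)
cv2.imwrite("pics/w1.png",im)
E
```

```text
time_s: 1.5
tcp_pos: [0.3961, -0.4145, 0.3018]
eef_rot: [-49.6, 90.0, -27.4]
contact_force: [1.3, 0.1, 0.7]
gripper_width: 0.0875
time_s: 2.1
tcp_pos: [0.5363, -0.2054, 0.3019]
eef_rot: [-27.5, 90.0, -5.3]
contact_force: [-0.3, -0.3, 0.4]
gripper_width: 0.0875
time_s: 2.8
tcp_pos: [0.5356, -0.207, 0.3017]
eef_rot: [-77.5, 90.0, -5.6]
contact_force: [0.0, 1.3, 0.0]
gripper_width: 0.0874
[ 0.53563509 -0.20697861  0.3016893 ] [[ 0.    -0.95   0.311]
 [-0.     0.311  0.95 ]
 [-1.    -0.     0.   ]] [ -1.6   8.8  -5.4   0.  -75.8 -16.5] [2.58395154e-02 1.34585102e+00 1.34331714e-03]
```

View pics/w1.png

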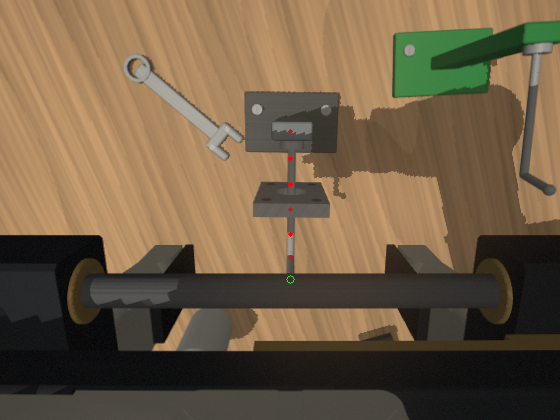

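The wrist view shows the grey stand (292,120) with the plate across its bar (290,198). My modelled bar axis (red dots) lies on the bar, and the green stand is off to the right (525,100). The choice is confirmed, so now I'll measure the plate's top edge.

```bash
python3 - <<'E'
from h import *
f=np.load("wrist1.npz"); W=f["W"]; v,u=np.mgrid[0:420,0:560]
m=(u>245)&(u<338)&(v>175)&(v<225)&(W[...,2]>.204)
P=W[m]; print("plate top",len(P),P.min(0),P.max(0),cv2.minAreaRect((P[:,:2]*1000).astype(np.float32)))
m=(u>283)&(u<298)&(W[...,2]>.17)&(W[...,2]<.2)&(v>145)&(v<268); Q=W[m]; b=np.polyfit(Q[:,1],Q[:,0],1); print("bar",len(Q),90-np.degrees(np.arctan(b[0])),Q[:,2].max(), "x at y=-.215",np.polyval(b,-.215))
for q in [Q,P]: print(((q-O)@[-D[1],D[0],0]).mean())
T=W[(u>265)&(u<320)&(v>115)&(v<142)&(W[...,2]>.183)]; print("post top",cv2.minAreaRect((T[:,:2]*1000).astype(np.float32)),T[:,2].mean())
# path clearance
def clear(X,Z,th):
    th=np.radians(th); c,s=np.cos(th),np.sin(th); M=1e9
    for a,bb,rad in [((-45,180),(55,180),3),((55,180),(60,210),3),((60,210),(60,210),4)]:
        for k in np.linspace(0,1,200):
            px=a[0]+(bb[0]-a[0])*k-X; pz=a[1]+(bb[1]-a[1])*k-Z
            ax=px*c+pz*s; t=-px*s+pz*c; 
            # plate solid: |ax|<=5, 13<=|t|<=40
            dt=max(13-abs(t),abs(t)-40,0) if (abs(t)<13 or abs(t)>40) else 0
            da=max(abs(ax)-5,0); M=min(M,np.hypot(dt,da)-rad)
    return M
for X,Z,t in [(8,170,0),(8,180,0),(8,180,20),(15,180,40),(40,180,40),(55,180,40),(50,182,40),(54,183,40),(56,190,40),(58,200,40),(60,210,40),(62,220,40),(64,230,40),(68,240,40),(80,245,40),(100,250,40),(100,250,0)]: print(X,Z,t,round(clear(X,Z,t),1))
E
```

```text
plate top 1194 [ 0.50875264 -0.22147132  0.2040038 ] [ 0.56224504 -0.19479297  0.21106266] ((535.5948486328125, -208.15354919433594), (10.688539505004883, 53.87091064453125), 71.22252655029297)
bar 852 71.36856023154934 0.1999701879391009 x at y=-.215 0.5334324186681523
0.00019987579165739068
0.0006547128155175901
post top ((518.6492309570312, -258.1821594238281), (14.47108268737793, 29.917097091674805), 71.84557342529297) 0.18702492756309766
8 170 0 0.0
8 180 0 10.0
8 180 20 7.5
15 180 40 3.7
40 180 40 3.7
55 180 40 3.6
50 182 40 5.3
54 183 40 5.1
56 190 40 3.4
58 200 40 3.3
60 210 40 3.6
62 220 40 3.3
64 230 40 6.9
68 240 40 16.4
80 245 40 28.8
100 250 40 48.0
100 250 0 31.0
```

```bash
python3 -m creep '[[0.01,0,0,4,0,-0.11,100],[0,0,0,4,0,0,100],[0,0,0,3,0,0,100],[0,0,0,1.57,0,0,100],[0,0,0,0,0,0,100],[0,0,0,0,0,0,0],[0,0,0,0,0,0,0],[0,0,0,0,0,0,0]]' 45 && python3 -m creep '[[0,0,0,0,0,0,0],[0,0,0,0,0,0,0],[0,0,0,0,0,0,0]]'; python3 -c "
from h import *
delta(np.array([.5356,-.2082,.176]),tgt(71.5))"
```

```text
time_s: 3.65
tcp_pos: [0.536, -0.2081, 0.1772]
eef_rot: [-77.5, 89.9, -6.3]
contact_force: [0.5, -0.2, 0.2]
gripper_width: 0.069
time_s: 3.95
tcp_pos: [0.5354, -0.2081, 0.1764]
eef_rot: [-88.2, 90.0, -17.0]
contact_force: [0.5, -0.4, 3.5]
gripper_width: 0.0533
shift cm [ 0.04 -0.02 -0.  ] turn rad [-0.006  0.     0.001]
```

```bash
python3 -m creep '[[0,0,0,-0.5,0,0,0],[0,0,0,-0.5,0,0,0],[0,0,0,0,0,0,0]]' && python3 -m creep '[[0,-0.1,0,0,0,0.15,0],[0,-0.1,0,0,0,0.15,0],[0,-0.1,0,0,0,0.15,0],[0,-0.1,0,0,0,0.15,0],[0,-0.1,0,0,0,0.15,0],[0,-0.1,0,0,0,0.1,0],[0,-0.1,0,0,0,0.1,0],[0,0,0,0,0,0,0]]'; cat >> h.py <<'E'
OFF=.0064
def want(X,Z,th,hd=71.5):
    Rg=tgt(hd,th); return O+D*X/1000+[0,0,Z/1000]-OFF*Rg[:,0],Rg
def where():
    s,Rt,t=toolpose(); C=t+OFF*Rt[:,0]; q=C-O; print("plate X,Y,Z mm",(q@D*1000).round(1),(q@[-D[1],D[0],0]*1000).round(1),(q[2]*1000).round(1),"tilt",np.degrees(np.arcsin(Rt[2,2])).round(1),"F",s["contact_force"].round(1),"M",s["moment"].round(2),"w",s["gripper_width"],s["joints"].round(0))
E
python3 - <<'E'
from h import *
where()
for w in [(20,180,40),(54,183,40),(62,222,40),(70,242,40)]: print(w); delta(*want(*w))
im,de,c,W=snap("wrist"); cv2.imwrite("pics/w2.png",im)
E
```

```text
time_s: 4.25
tcp_pos: [0.5356, -0.2081, 0.1865]
eef_rot: [-80.0, 90.0, -8.8]
contact_force: [-0.4, -0.2, -3.2]
gripper_width: 0.0537
time_s: 5.05
tcp_pos: [0.537, -0.2017, 0.1859]
eef_rot: [0.4, 49.7, 71.2]
contact_force: [-0.5, -0.1, -4.4]
gripper_width: 0.0537
plate X,Y,Z mm 17.9 1.0 181.0 tilt 40.3 F [-0.5 -0.1 -4.4] M [-2.99  1.17  0.01] w 0.053712838331853065 [-30.  22.   1. -40. -81.  22.]
(20, 180, 40)
shift cm [ 0.22 -0.1   0.1 ] turn rad [-0.01   0.005  0.003]
(54, 183, 40)
shift cm [ 2.19 -0.05  2.89] turn rad [-0.01   0.005  0.003]
(62, 222, 40)
shift cm [-0.27 -0.02  6.02] turn rad [-0.01   0.005  0.003]
(70, 242, 40)
shift cm [-1.28 -0.    7.92] turn rad [-0.01   0.005  0.003]
```

```bash
python3 -m creep '[[0,0,0,0.55,-0.02,0.72,0],[0,0,0,0.55,-0.02,0.72,0],[0,0,0,0.55,-0.02,0.72,0],[0,0,0,0.54,0,0.73,0],[0,0,0,0,0,0,0]]' && python3 -c "
from h import *
where()" && python3 -m creep '[[0,0,0,-0.46,0,0.62,0],[0,0,0,-0.5,0,0.63,0],[0,0,0,-0.5,0,0.63,0],[0,0,0,-0.5,0,0.63,0],[0,0,0,-0.5,0,0.62,0],[0,0,0,0,0,0,0]]' && python3 -c "
from h import *
where()
delta(*want(70,242,40))"
```

```text
time_s: 5.6
tcp_pos: [0.551, -0.1633, 0.1911]
eef_rot: [-0.1, 49.9, 71.2]
contact_force: [-0.3, -0.2, -3.2]
gripper_width: 0.0535
plate X,Y,Z mm 58.6 -0.2 186.2 tilt 40.1 F [-0.3 -0.2 -3.2] M [-2.71  1.01 -0.05] w 0.05354105753278782 [-26.  20.  -1. -41. -79.  19.]
time_s: 6.2
tcp_pos: [0.5536, -0.1581, 0.2309]
eef_rot: [-0.2, 49.9, 71.0]
contact_force: [0.1, -0.3, -2.9]
gripper_width: 0.0534
plate X,Y,Z mm 64.4 -1.1 226.0 tilt 40.1 F [ 0.1 -0.3 -2.9] M [-2.75  0.97 -0.04] w 0.053379453697079624 [-26.  18.   1. -40. -81.  16.]
shift cm [-0.87  0.1   1.46] turn rad [-0.003  0.001  0.006]
```

```bash
python3 -m creep '[[0,0,0,-0.43,0.05,0.73,0],[0,0,0,-0.44,0.05,0.73,0],[0,0,0,0.07,0,3.2,0],[0,0,0,0.07,0,3.2,0],[0,0,0,0,0,1,0]]' && python3 -m creep '[[0,0.1,0,0,0,0,0],[0,0.1,0,0,0,0,0],[0,0.1,0,0,0,0,0],[0,0.1,0,0,0,0,0],[0,0.1,0,0,0,0,0],[0,0.1,0,0,0,0,0],[0,0.1,0,0,0,0,0],[0,0,0,0,0,0,0]]' && python3 - <<'E'
from h import *
where()
s,Rt,t=toolpose(); print(t)
delta(np.array([.519,.30,.28]),tgt(90.4))
im,de,c,W=snap("wrist"); cv2.imwrite("pics/w3.png",im)
im,de,c,W=snap("side"); np.savez("side1.npz",W=W)
m=np.linalg.norm(W-(t+[0,0,-.02]),axis=-1)<.06; P=W[m]; P=P[(P[:,2]<t[2]-.004)]
print(len(P),P.min(0),P.max(0)); A=P-np.median(P,0); A=A[np.abs(A@D)<.01]; n=np.linalg.svd(A-A.mean(0))[2][2]; print("plate normal",n*np.sign(n[1]),"heading",np.degrees(np.arctan2(n[1],n[0]))%180,"elev",np.degrees(np.arcsin(n[2]*np.sign(n[1]))))
E
```

```text
time_s: 6.7
tcp_pos: [0.5735, -0.0961, 0.2949]
eef_rot: [-0.3, 49.9, 71.0]
contact_force: [-0.2, -0.7, -2.7]
gripper_width: 0.0537
time_s: 7.5
tcp_pos: [0.5723, -0.0958, 0.2911]
eef_rot: [154.0, 89.8, -134.7]
contact_force: [0.5, -1.0, -2.9]
gripper_width: 0.0533
plate X,Y,Z mm 125.3 0.8 284.7 tilt -0.2 F [ 0.5 -1.  -2.9] M [ 0.25  0.13 -0.02] w 0.053253083647350485 [ 10.  10.  -6.   0. -75. -29.]
[ 0.57233785 -0.09579668  0.29108712]
shift cm [ 1.02 17.72 35.8 ] turn rad [-0.333 -0.003 -0.002]
304 [ 0.54672534 -0.10522608  0.24419016] [ 0.60084698 -0.07768713  0.28689106]
plate normal [0.29099222 0.95638361 0.02557188] heading 73.07693111748627 elev 1.4653206121188125
```

View pics/w3.png

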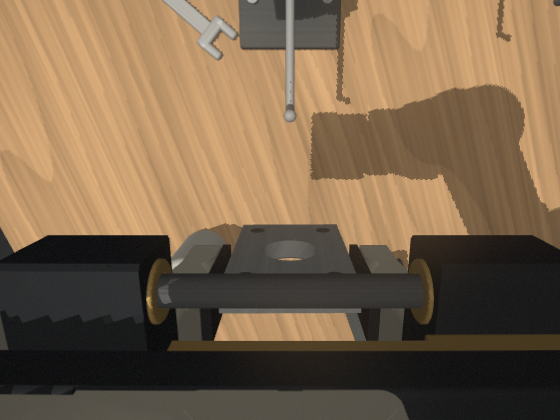

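The wrist view shows the plate held upright (290,250) and clear of the hook ball (290,115). Next I'll carry it over in front of the rod.

```bash
python3 -m creep '[[0,0,0,0,1.77,3.58,0],[0,0,0,0,1.77,3.58,0],[0,0,0,0,1.77,3.58,0],[0,0,0,0,1.77,3.58,0],[0,0,0,0,1.77,3.58,0],[0,0,0,0,1.77,3.58,0],[0,0,0,0,1.77,3.58,0],[0,0,0,0,1.77,3.58,0]]' && python3 -m creep '[[0,0,0,0.5,1.77,3.58,0],[0,0,0,0.5,1.77,3.58,0],[-0.111,0,0,0,0,0,0],[-0.111,0,0,0,0,0,0],[-0.111,0,0,0,0,0,0],[0,0,0,0,0,0,0]]' && python3 - <<'E'
from h import *
s,Rt,t=toolpose(); print(t,Rt.round(4).tolist(),s["joints"].round(0),s["contact_force"])
delta(np.array([.519,.28,.092]),tgt(90.4))
im,de,c,W=snap("wrist"); cv2.imwrite("pics/w4.png",im)
def box(a,b): return W[np.all((W>a)&(W<b),-1)]
rr=lambda C:cv2.minAreaRect((C[:,:2]*1000).astype(np.float32))
C=box([.46,.03,.1],[.58,.23,.13]); print("top",len(C),C[:,2].max(),rr(C),C.max(0))
C=box([.5,.212,.06],[.54,.255,.1]); print("rod+nose",len(C),C.min(0),C.max(0),rr(C))
C=box([.5,.23,.06],[.54,.255,.1])
if len(C): print("rod",C.mean(0),C.max(0),rr(C))
m=np.linalg.norm(W-(t+[0,0,-.02]),axis=-1)<.06; P=W[m]; P=P[(P[:,2]<t[2]+.03)]; print("plate",P.min(0),P.max(0))
E
```

```text
time_s: 8.4
tcp_pos: [0.5307, 0.2197, 0.2923]
eef_rot: [28.1, 89.9, 99.2]
contact_force: [-0.0, 0.7, -3.3]
gripper_width: 0.0533
time_s: 9.0
tcp_pos: [0.5209, 0.2975, 0.2819]
eef_rot: [30.6, 89.9, 120.8]
contact_force: [-0.2, -1.1, -3.0]
gripper_width: 0.0535
[0.52090652 0.29752532 0.28190842] [[-0.0009, -1.0, -0.0041], [0.0014, -0.0041, 1.0], [-1.0, 0.0009, 0.0014]] [ 48.  12.  -4.  -0. -74. -48.] [-0.21582225 -1.08230629 -3.01743352]
shift cm [18.99  0.18 -1.78] turn rad [-0.003  0.001 -0.001]
top 3764 0.10734545246446163 ((518.7243041992188, 173.46136474609375), (65.71278381347656, 42.057373046875), 89.52864074707031) [0.53992722 0.20620141 0.10734545]
rod+nose 529 [0.50971966 0.21201011 0.08353946] [0.52724195 0.24605873 0.09404945] ((518.4556884765625, 229.02264404296875), (17.512008666992188, 34.05962371826172), 0.11337108165025711)
rod [0.51885929 0.23803744 0.08793348] [0.52352324 0.24605873 0.09073485] ((518.858642578125, 238.2801971435547), (9.371171951293945, 15.510042190551758), 0.4847451150417328)
plate [0.47929884 0.28481678 0.23353622] [0.56474212 0.30693512 0.31188003]
```

View pics/w4.png

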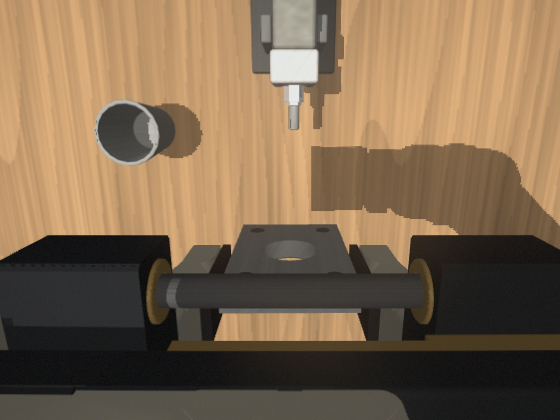

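```bash
python3 -m creep '[[0,0,0,3.9,0.22,0,0],[0,0,0,4,0,0,0],[0,0,0,4,0,0,0],[0,0,0,4,0,0,0],[0,0,0,2,0,0,0],[0,0,0,1,0,0,0],[0,0,0,0,0,0,0],[0,0,0,0,0,0,0]]' && python3 - <<'E'
from h import *
s,Rt,t=toolpose(); print(t,s["contact_force"])
delta(np.array([.5187,.215,.0914]),tgt(90.3))
im,de,c,W=snap("wrist"); cv2.imwrite("pics/w5.png",im)
im,de,c,W=snap("side"); 
a=proj(np.array([.5187,.25,.085]),c)[0].astype(int); x,y=a
cv2.imwrite("pics/s5.png",cv2.resize(im[y-75:y+75,x-100:x+100],(800,600),interpolation=cv2.INTER_CUBIC))
E
```

```text
time_s: 9.85
tcp_pos: [0.5194, 0.2986, 0.0942]
eef_rot: [-49.2, 89.9, 40.9]
contact_force: [-0.1, 0.4, -2.5]
gripper_width: 0.0538
[0.51939095 0.2985748  0.09417526] [-0.05447915  0.3782617  -2.52616442]
shift cm [ 0.27  0.09 -8.36] turn rad [-0.003  0.001  0.001]
```

View pics/w5.png

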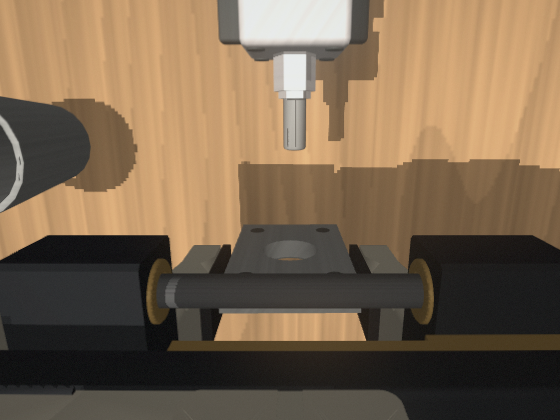

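```bash
python3 -m creep '[[0,0,0,0.27,0.12,-1.5,0],[0,0,0,0,0,-1.5,0],[0,0,0,0,0,-1.3,0],[0,0,0,0,0,0,0]]' && python3 -m creep '[[0,0,0,0,0,-0.7,0],[0,0,0,0,0,-0.7,0],[0,0,0,0,0,-0.6,0],[0,0,0,0,0,0,0]]' && python3 - <<'E'
from h import *
s,Rt,t=toolpose(); print(t,s["contact_force"],s["moment"])
im,de,c,W=snap("wrist"); cv2.imwrite("pics/w6.png",im)
im,de,c,W=snap("side"); x,y=proj(np.array([.5187,.25,.085]),c)[0].astype(int)
cv2.imwrite("pics/s6.png",np.hstack([cv2.resize(im[y-75:y+75,x-50:x+50],(400,600),interpolation=cv2.INTER_CUBIC),cv2.resize(cv2.imread("pics/w6.png")[0:330,180:400],(400,600))]))
E
```

```text
time_s: 10.35
tcp_pos: [0.5172, 0.2529, 0.0906]
eef_rot: [109.1, 90.0, -160.8]
contact_force: [1.0, -0.2, -3.3]
gripper_width: 0.0538
time_s: 10.75
tcp_pos: [0.5174, 0.2344, 0.0902]
eef_rot: [122.8, 90.0, -147.0]
contact_force: [-0.2, -0.2, -2.3]
gripper_width: 0.0533
[0.51736552 0.23436442 0.09015543] [-0.2197167  -0.19575019 -2.30634132] [0.00502757 0.0617493  0.03235112]
```

View pics/s6.png

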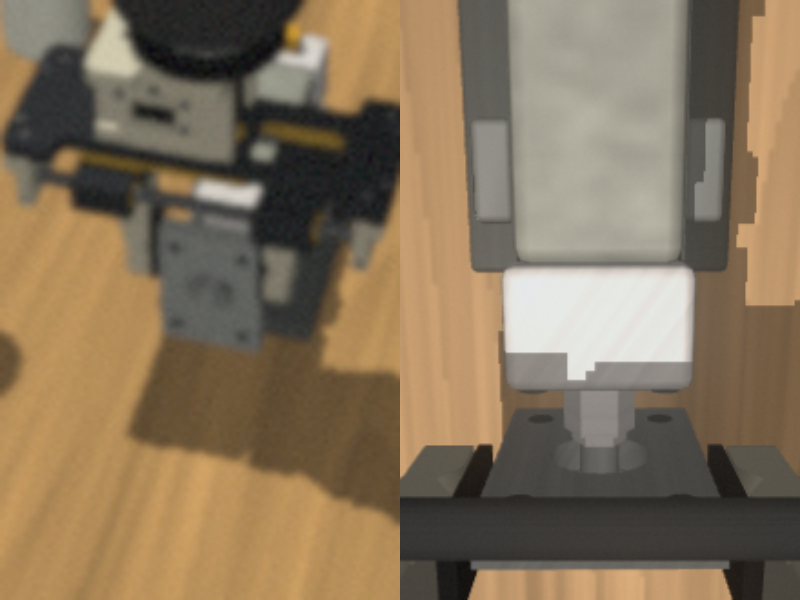

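The rod is inside the hole (wrist crop 600,455), centred left to right, with no contact force. I'll carry on over the nose.

```bash
python3 -m creep '[[0,0,0,0,0,-0.5,0],[0,0,0,0,0,-0.5,0],[0,0,0,0,0,-0.5,0],[0,0,0,0,0,0,0]]' && python3 -m creep '[[0,0,0,0,0,-0.25,0],[0,0,0,0,0,-0.2,0],[0,0,0,0,0,-0.15,0],[0,0,0,0,0,0,0]]'; python3 -c "
from h import *
s,Rt,t=toolpose(); print(t,s['contact_force'],s['moment'])"
```

```text
time_s: 11.25
tcp_pos: [0.5174, 0.2194, 0.0901]
eef_rot: [125.3, 90.0, -144.5]
contact_force: [-0.3, 0.1, -3.4]
gripper_width: 0.0538
time_s: 11.65
tcp_pos: [0.5176, 0.214, 0.0902]
eef_rot: [122.0, 90.0, -147.8]
contact_force: [-0.8, 0.4, -2.4]
gripper_width: 0.0539
[0.51757731 0.21401227 0.09018546] [-0.78032921  0.35174086 -2.41605292] [ 0.03352204  0.1652743  -0.01921753]
```

Next I'll creep in until it touches the cap.

```bash
for i in 1 ; do python3 -m creep '[[0,0,0,0,0,-0.1,0],[0,0,0,0,0,0,0]]'; python3 -m creep '[[0,0,0,0,0,-0.1,0],[0,0,0,0,0,0,0]]'; python3 -m creep '[[0,0,0,0,0,-0.05,0],[0,0,0,0,0,0,0]]'; done; python3 -m creep '[[0,0,0,0,0,-0.05,0],[0,0,0,0,0,0,0]]'
```

```text
time_s: 11.85
tcp_pos: [0.5176, 0.2131, 0.0902]
eef_rot: [-68.3, 90.0, 21.9]
contact_force: [0.3, -0.5, -2.9]
gripper_width: 0.0539
time_s: 12.05
tcp_pos: [0.5176, 0.2121, 0.0902]
eef_rot: [129.1, 90.0, -140.6]
contact_force: [-0.3, -0.1, -2.4]
gripper_width: 0.0534
time_s: 12.25
tcp_pos: [0.5176, 0.2116, 0.0902]
eef_rot: [-66.6, 90.0, 23.7]
contact_force: [0.0, 0.4, -3.0]
gripper_width: 0.0539
time_s: 12.45
tcp_pos: [0.5176, 0.2115, 0.0902]
eef_rot: [-19.6, 90.0, 70.6]
contact_force: [-0.8, 2.2, -3.7]
gripper_width: 0.0535
```

```bash
python3 -m creep '[[0,0,0,0.1,0,0,0],[0,0,0,0.1,0,0,0],[0,0,0,0,0,0,0]]'; python3 -m creep '[[0,0,0,0.05,0,0,0],[0,0,0,0,0,0,0]]'; python3 -m creep '[[0,0,0,0.05,0,0,0],[0,0,0,0,0,0,0]]';  python3 -m creep '[[0,0,0,0.05,0,0,0],[0,0,0,0,0,0,0]]'
```

```text
time_s: 12.75
tcp_pos: [0.5179, 0.2115, 0.0882]
eef_rot: [-50.9, 90.0, 39.3]
contact_force: [1.1, 2.1, -3.0]
gripper_width: 0.0535
time_s: 12.95
tcp_pos: [0.5179, 0.2115, 0.0878]
eef_rot: [-50.0, 90.0, 40.3]
contact_force: [0.0, 2.7, -2.3]
gripper_width: 0.0539
time_s: 13.15
tcp_pos: [0.5179, 0.2115, 0.0873]
eef_rot: [-49.4, 90.0, 40.9]
contact_force: [-0.3, 3.3, -1.3]
gripper_width: 0.0534
time_s: 13.35
tcp_pos: [0.5179, 0.2115, 0.0869]
eef_rot: [-46.9, 90.0, 43.3]
contact_force: [-0.2, 4.4, -0.1]
gripper_width: 0.0539
```

```bash
python3 -m creep '[[0,0,0,0,0,0,63],[0,0,0,0,0,0,65],[0,0,0,0,0,0,70],[0,0,0,0,0,0,80],[0,0,0,0,0,0,100],[0,0,0,0,0,0,100],[0,0,0,0,0,0,100],[0,0,0,0,0,0,100]]'; python3 - <<'E'
from h import *
s,Rt,t=toolpose(); print(t,s["contact_force"])
im,de,c,W=snap("wrist"); w=im
im,de,c,W=snap("side"); x,y=proj(np.array([.5187,.22,.085]),c)[0].astype(int)
cv2.imwrite("pics/s7.png",np.hstack([cv2.resize(im[y-75:y+75,x-50:x+50],(400,600),interpolation=cv2.INTER_CUBIC),cv2.resize(w[0:330,180:400],(400,600))]))
E
```

```text
time_s: 14.15
tcp_pos: [0.5176, 0.2112, 0.0867]
eef_rot: [144.0, 90.0, -125.8]
contact_force: [0.3, 1.1, -0.3]
gripper_width: 0.087
[0.5175922  0.21115753 0.08670347] [ 0.27235631  1.09688576 -0.33209364]
```

View pics/s7.png

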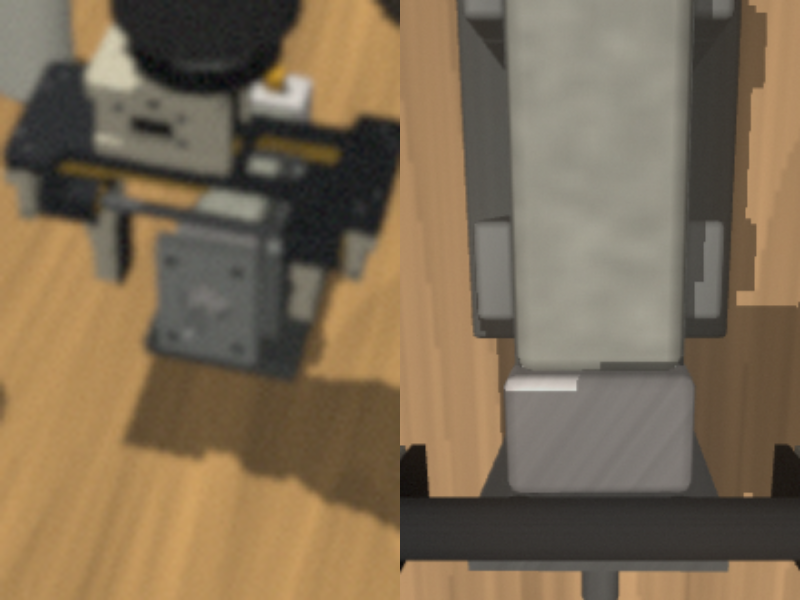

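The plate hangs against the cap with the fingers clear on both sides (side crop 210,300). I'll lift straight off and check.

```bash
python3 -m creep '[[0,0,0,-1,0,0,100],[0,0,0,-2,0,0,100],[0,0,0,-3,0,0,100],[0,0,0,-4,0,0,100],[0,0,0,-5,0,0,100],[0,0,0,-5,0,0,100],[0,0,0,0,0,0,100]]'; python3 -m creep '[[0,0,0,0,0,-4,100],[0,0,0,0,0,-4,100],[0,0,0,0,0,-4,100],[0,0,0,0,0,-4,100],[0,0,0,0,0,-4,100],[0,0,0,0,0,0,100],[0,0,0,0,0,0,100]]'; python3 - <<'E'
from h import *
im,de,c,W=snap("side"); x,y=proj(np.array([.5187,.21,.085]),c)[0].astype(int)
def chk(W):
    P=W[np.all((W>[.48,.2,.03])&(W<[.56,.23,.13]),-1)]; P=P[(abs(P[:,0]-.5187)>.01)|(P[:,2]<.07)|(P[:,2]>.095)]; P=P[abs(P[:,1]-np.median(P[:,1]))<.008]
    n=np.linalg.svd(P-P.mean(0))[2][2]; n*=np.sign(n[1]); print("plate",len(P),P.mean(0).round(4),P.min(0).round(3),P.max(0).round(3),"normal",n.round(3))
chk(W)
for q in("flange_center","cylinder","bottle_center","cup_center","spanner"):
    for m in r.masks_of(q,"side")[:2]: print(q,round(m["score"],2),np.round(m["rect"]),np.nanmedian(W[m["pixels"]],0).round(3))
i2,d2,c2,W2=snap("scene"); 
P=W2[np.all((W2>[.48,.195,.108])&(W2<[.56,.23,.13]),-1)]; print("top edge",len(P),P.min(0).round(3) if len(P) else 0,P.max(0).round(3) if len(P) else 0)
for q in("cup_center","spanner","bottle_center"):
    for m in r.masks_of(q,"scene")[:1]: print(q,round(m["score"],2),np.nanmedian(W2[m["pixels"]],0).round(3))
cv2.imwrite("pics/s8.png",np.hstack([cv2.resize(im[y-75:y+75,x-50:x+50],(400,600),interpolation=cv2.INTER_CUBIC),cv2.resize(i2,(400,300))[:,:].repeat(2,0)]))
print(r.get_state()["time_s"])
E
```

```text
time_s: 14.95
tcp_pos: [0.5206, 0.2124, 0.2957]
eef_rot: [-60.5, 89.2, 29.8]
contact_force: [0.2, -0.2, 0.5]
gripper_width: 0.0875
time_s: 15.65
tcp_pos: [0.5183, 0.0103, 0.2874]
eef_rot: [-67.1, 89.9, 23.0]
contact_force: [0.3, 0.4, -0.1]
gripper_width: 0.0876
plate 614 [0.5179 0.2164 0.087 ] [0.491 0.209 0.037] [0.547 0.223 0.124] normal [-0.011  1.     0.027]
flange_center 0.64 [250. 277. 276. 304.] [0.515 0.217 0.092]
flange_center 0.16 [260. 171. 282. 195.] [ 0.634 -0.312  0.008]
cylinder 0.72 [253. 232. 298. 310.] [0.502 0.135 0.085]
bottle_center 0.62 [208. 183. 231. 239.] [ 0.702 -0.01   0.083]
cup_center 0.94 [169. 277. 204. 323.] [0.68  0.26  0.051]
spanner 0.57 [265. 169. 283. 196.] [ 0.626 -0.297  0.008]
top edge 139 [0.504 0.197 0.108] [0.546 0.219 0.125]
cup_center 0.75 [0.681 0.246 0.052]
spanner 0.94 [ 0.63  -0.306  0.008]
bottle_center 0.86 [ 0.715 -0.045  0.104]
16.15
```

View pics/s8.png

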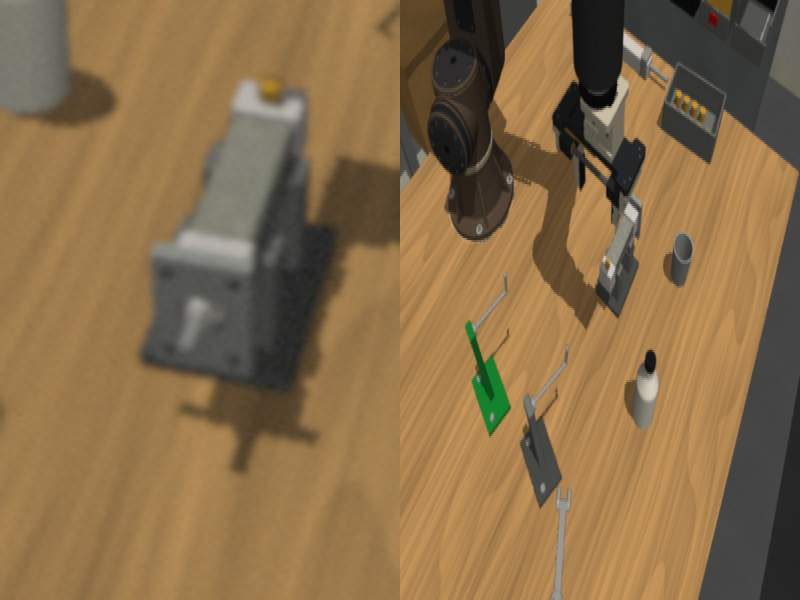

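```bash
python3 -c "
from plant import r
print(r.close_job())"
```

```text
the job is handed in; nothing more can be done
None
```

The flange plate is off the grey hook and hanging on the cylinder's nose, flat against the end cap. I handed the job in at about 16.2 s, with the robot clear of everything.

- **How it went:** I gripped the plate's side edges above the hole, raised it 10 mm and tilted the top back 40°. I then worked the hole around the bend and up over the barb with no contact felt. After levelling it, I slid it over the rod and nose, felt about 2 N at the cap, lowered it until its weight rested on the nose, and released.
- **Plate position:** The last side picture puts its front face at y = 0.216. The cap face measured about 0.206 and the plate is 10 mm thick, so it sits against the cap.
- **Upright:** The measured normal leans 1.5°. The side camera gave the same lean while the tool held the plate vertical, so I take it as camera bias and not a real tilt.
- **Cup, spanner and bottle:** The cup and spanner agree with their first positions to within detection noise of about a centimetre. The bottle's side view reads the same as at the start. Its scene-camera reading has no usable comparison, because that camera's first bottle detection was actually the cup.
- **Stillness:** I took only one set of pictures after release, so I did not check it against a second set.

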